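Centre the wobbly dancer on the music box stage

ROBOT

A 6-joint arm with a two-finger parallel gripper is mounted at the origin on the work surface. World frame = base frame: x ahead of the robot, y to its left, z up, the work surface at z = 0. Lengths are in mm, angles in rad, forces in N, time in s.
With the tool pointing down it reaches from about 400 to 925 mm from the base axis. Payload 12.5 kg.
Tool frame: the origin (TCP) lies on the centre line of the jaws, within the pads' length; the fingertips stand 19 mm ahead of it and the grasp point (between the pads) is the TCP; y points along the fingers, x is the direction in which the jaws open and shut, and the axes are right-handed (so a half turn about y gives the same grasp; the last joint's range is limited). The gripper opens to 95 mm and grips with 3 to 60 N. Pads are 20 mm wide; open, the fingers measure 119 mm over their backs; the gripper's body (75 mm by 180 mm) begins 59 mm behind the grasp point.
Start: joints at [-0.106, 0.491, 1.559, -0, 1.092, -0.106], TCP at [625.016, 0.021, 233.661] pointing down, gripper open.
Joint ranges: [-3.1, 3.1], [-0.84, 2.19], [0.05, 2.79], [-1.13, 4.28], [0.06, 2.93], [-2.69, 2.69]. Speed limits (rad/s): [2.22, 2.22, 2.79, 3.14, 3.14, 3.14].

INTERFACE

Orientations are given as [roll, pitch, yaw] about the fixed x, y, z axes, in that order (R = Rz(yaw) Ry(pitch) Rx(roll)).
In Python, from cell import env gives the robot as it stands. The module is installed in compiled form; this text tells all that it offers.
- The arm moves only by the tool move_arm, never from a script. Its argument "rows" is a list of rows, each an object of numbers: "tx", "ty", "tz": the shift along the tool's x, y, z in cm; "rx", "ry", "rz": the turn, a rotation vector about the tool's x, y, z in rad; "grip": the opening in per cent of the stroke, from 0 (shut) to 100 (fully open). In form: [{"tx": .., "ty": .., "tz": .., "rx": .., "ry": .., "rz": .., "grip": ..}, ...]. A call has 1 to 10 rows; each row shifts and turns the commanded pose from where the row before left it, along the tool's axes as they then stand; what a row does not reach is not made up. A row lasts 1/12 s, in which the tool goes at most 41.7 mm and 7.16 degrees, less where a joint would pass 70% of its speed; a pose out of reach is approached as far as the arm can. A call is refused whole if a number of a shift passes 4.17 or a number of a turn 0.125, either way. A call with a gripper value outside its range is refused whole. The fingers move at their own pace and stop on an object; the grip force is fixed at half the most. Time passes only in rows, so rows that do not move let the fingers close. It gives the time, the measured TCP pose, the force and the opening at its end, in the units of the state.
- env.state(): the state, without advancing time (a new reading comes with each control period).
- env.read_camera(name): name is "scene" or "side" or "wrist"; returns (picture, depth): 384x512x3 uint8, blue, green, red; 384x512 float32, mm along the optical axis (not along the pixel's ray), 0 where there is no reading.
- env.calibration(name): a dict with "vertical_fov" (degrees; the focal length in pixels is half the picture's height over the tangent of half this angle, whatever the lens; pixels are square), "cx", "cy" (the principal point, pixels), "eye" and "rotation" of the camera in the world. Camera axes: x right, y up, looking along -z (the intrinsics and any distortion apply to the point x, -y, -z); pixel columns grow to the right and rows downward; lengths in mm; the calibration is good to about 2 mm. A picture is of the moment at which its call begins: read the wrist's pose just before it. calibration takes no time and is no camera call; for the wrist camera it gives the pose at the moment of the call.
- env.job_done(): hands the job in, once; it reports no verdict.
The state is a dict: "t": time; "joints": joint angles; "qvel": joint speeds; "tau": joint torques, N m; "eef_pos": TCP position; "tcp_rot": TCP orientation; "ft_force": force on the tool from outside, world axes, zero at the start; "moment": the same for the moment, N m; "opening": opening from 0.0 (shut) to 1.0 (fully open).
Only numpy, scipy, OpenCV 4.12 (cv2) and the standard library are available. Lean on these libraries where they do the work, as an engineer would, in place of code of your own. Each camera call takes 0.05 s, during which the arm holds its last target.

TASK

The little wooden dancer stands near the edge of the round stage on top of the music box and would fly off when it is played: with light taps or pushes of the fingertips, slide her to the middle of the stage, so that her skirt stands inside the ring engraved there all the way round, and leave her standing still. She is wobbly: only tap her gently and low down, do not knock her over or off the stage, and do not take her between the fingers, lift or carry her. Leave the crank and everything else on the table as they are.

Things in the scene. Friction and masses are not known exactly. Their poses are not given: they have to be found in the camera images.
- figurine: Loose top-heavy wooden dancer, round about z, 60 mm tall, about 90 g (varies). Origin: centre of the foot's underside. Flat foot radius 15 mm; widest at the skirt, radius 22 mm, 8 to 11 mm above the foot (an upright finger meets her there), then 16 mm at 26 mm, neck 8 mm at 39 mm, head 11.5 mm at 48 mm. Pushed slowly at the skirt she slides (friction 0.4 to 0.8); pushed higher she tips. Starts 22 to 32 mm off the middle, any way.
- stage_mid (a point): Centre of the top face of the stage: a fixed flat brass disc, radius 50 mm, 12 mm thick, on top of the music box, its top face 74 mm above the table; it does not turn and has no rim. A fine dark ring of radius 30 mm is engraved flush about this point. z is up; the yaw of this frame means nothing.
- musicbox: Tin music box, 144 mm (its x) by 124 mm (its y), 62 mm high without the stage, fixed to the table. Origin at the centre of its underside, directly below the middle of the stage; its z is up. It may be turned up to about 35 degrees. The crank sticks out 42 mm from its -y side and stays below the box's top.
- crank (a joint): Angle (rad) of the music box's hand crank about its level shaft, 0 at the start with the arm upright. It turns easily and is to be left alone.
- cup: Stoneware sake cup, open, radius 24 mm, 42 mm high, stands beside the music box at its +y side. Origin at the centre of its underside. Leave alone.
- piece_a: Wooden shogi piece lying flat, 32 x 28 x 9 mm, in front of the music box. Origin at its underside. Leave alone.
- piece_b: Another such shogi piece in front of the music box. Leave alone.
- piece_c: Another such shogi piece behind the music box. Leave alone.
- bell_weight: Bronze bell-shaped weight, radius 24 mm, 55 mm high with its loop, beyond the crank on the music box's -y side. Origin at the centre of its underside. Leave alone.
- piece_case: Horn piece case, 104 x 154 x 50 mm, on the right of the table. Origin at the centre of its underside. Leave alone.
- sake_bottle: Stoneware sake bottle, radius 40 mm, 142 mm high, on the right of the table. Origin at the centre of its underside. Leave alone.
- tray: Round lacquered tray, radius 110 mm, 18 mm high, empty, on the left of the table. Origin at the centre of its underside. Leave alone.
Not all that is in view belongs to the job. Leave any pink or yellow look-alike of the figurine alone.

How it is judged (in metres and radians):
At the end, for the whole second after the job is handed in: The dancer's axis is within 8 mm of the middle of the stage (skirt inside the engraved ring), her foot flat on the stage (within 3 mm of its top face, tilt under 0.08 rad), at rest (horizontal distance between figurine and stage_mid below 0.008 m and z of figurine in the frame of stage_mid between -0.003 and 0.003 m and angle between figurine's own z axis and vertical below 0.08 rad and linear speed of figurine below 0.01 m/s and angular speed of figurine below 0.2 rad/s); the robot touches nothing.
It fails at once if the dancer is knocked over (tilted more than 0.5 rad) or falls off the stage (angle between figurine's own z axis and vertical above 0.5 rad or z of figurine in the frame of stage_mid below -0.008 m).
It fails at once if the dancer is lifted (foot more than 9 mm above the stage) (z of figurine in the frame of stage_mid above 0.009 m).
It fails at once if the dancer is taken between the fingers (grasp point within 10 mm of her axis, below the top of her head, with the fingers on her) (horizontal distance between the grasp point and figurine below 0.01 m and z of the grasp point in the frame of stage_mid below 0.062 m and contact force between the fingers and figurine above 0.5 N).
It fails at once if the dancer is hit or squeezed hard (more than 10 N) (contact force between any of the fingers, the arm and figurine above 10 N).
It fails at once if the crank is turned more than 0.35 rad or another thing on the table is shifted by more than 20 mm (value of joint crank above 0.35 rad or value of joint crank below -0.35 rad or distance of any of cup, piece_a, piece_b, piece_c, bell_weight, piece_case, sake_bottle, tray from where it was at the start of the episode above 0.02 m).
It also fails if it takes over 45 s, if anything falls off the work surface, if the arm or the gripper's body presses on something with over 40 N, if the wrist force passes 120 N, or if a joint passes its speed limit or range.

## Working session

There is one attempt and no reset: what is moved stays moved. The work goes in short steps, Python scripts to look and compute and a tool call to move; the robot and the scene stay as the last step left them, time stands still between calls to the robot, and variables do not carry over. Pictures are saved under pics/ and viewed, and the job is handed in when it is done.

Besides the shell and the picture viewer there is one more tool, called after "Call:" as name(argument=value, ...), one argument or row to a line, values as JSON. move_arm: Moves the arm, as the interface text tells. Its arguments: {"type":"object","properties":{"rows":{"type":"array"}},"required":["rows"]}

```bash
mkdir -p pics
cat > h.py <<'E'
from cell import env
import numpy as np, cv2
def cam(n):
    c=env.calibration(n); 
    return c
def ray(c,u,v,H=384):
    f=H/2/np.tan(np.radians(c["vertical_fov"])/2)
    x=(u-c["cx"])/f; y=(v-c["cy"])/f
    d=np.array([x,-y,-1.0]); return np.array(c["eye"]),np.array(c["rotation"]).reshape(3,3)@d
def onz(c,u,v,z):
    e,d=ray(c,u,v); return e+d*(z-e[2])/d[2]
def proj(c,p):
    f=192/np.tan(np.radians(c["vertical_fov"])/2)
    q=np.array(c["rotation"]).reshape(3,3).T@(np.array(p)-np.array(c["eye"]))
    return c["cx"]+f*q[0]/-q[2], c["cy"]-f*q[1]/-q[2]
E
python3 - <<'E'
from h import *
print(env.state())
for n in ["scene","side","wrist"]:
    print(n,env.calibration(n))
    p,d=env.read_camera(n); cv2.imwrite(f"pics/{n}0.png",p); np.save(f"pics/{n}0.npy",d)
E
```

```text
{'t': 0.0, 'joints': array([-1.05559150e-01,  4.91555041e-01,  1.55946197e+00, -1.13707494e-05,
        1.09171420e+00, -1.05597279e-01]), 'qvel': array([ 0.00031676,  0.00048748,  0.00067402, -0.00037537, -0.00104193,
       -0.00106231]), 'tau': array([-9.52334158e-04, -6.12640929e+01, -2.58175153e+01,  6.92750537e-02,
        4.83079045e-02, -1.38641695e-05]), 'eef_pos': array([6.24767055e+02, 7.03698357e-02, 2.33060240e+02]), 'tcp_rot': array([-1.57068635e+00,  1.13327831e-03,  4.34390701e-05]), 'ft_force': array([-0.42064817, -0.01258711, -0.09610432]), 'moment': array([-0.00347225,  0.04723435,  0.043335  ]), 'opening': 0.9988305514044701}
scene {'vertical_fov': 42.666046262510164, 'cx': 257.3357590089811, 'cy': 189.41669630454675, 'eye': array([1089.3866699 , -643.52627494, 1494.49406658]), 'rotation': array([ 0.54780161, -0.00421986,  0.75947485])}
side {'vertical_fov': 44.4000258439813, 'cx': 249.1270433780074, 'cy': 190.7716154270953, 'eye': array([ -60.72807676, -729.44134209, 1063.46239175]), 'rotation': array([ 0.7409303 , -0.00318552, -0.65487425])}
wrist {'vertical_fov': 66.10948714552875, 'cx': 256.1202228605504, 'cy': 193.3154443946214, 'eye': array([625.25961618,  69.8364206 , 384.25044345]), 'rotation': array([-2.49345255e-01, -1.27496496e-04, -4.17608830e-04])}
```

```bash
sed -i 's/^def ray/from scipy.spatial.transform import Rotation as Ro\ndef Rm(c): return Ro.from_euler("xyz",c["rotation"]).as_matrix()\ndef ray/; s/np.array(c\["rotation"\]).reshape(3,3)/Rm(c)/' h.py
python3 - <<'E'
from h import *
print({k:v for k,v in env.calibration("side").items()}.keys())
E
```

```text
dict_keys(['vertical_fov', 'cx', 'cy', 'eye', 'rotation'])
```

View pics/scene0.png

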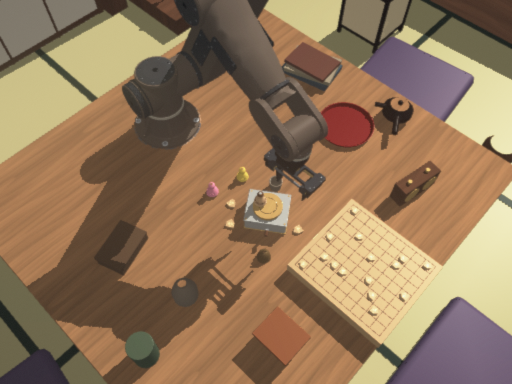

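View pics/side0.png

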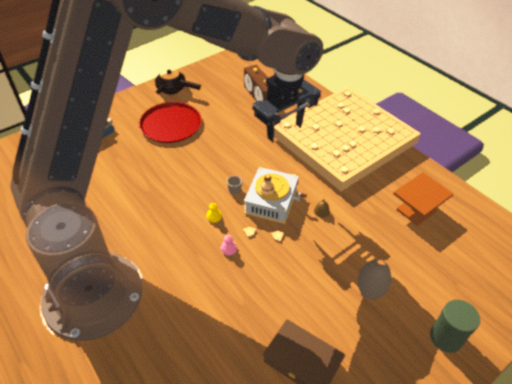

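View pics/wrist0.png

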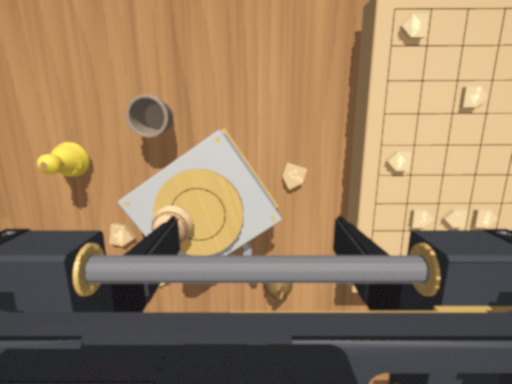

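Run:
```python
from h import *
p=cv2.imread("pics/wrist0.png");d=np.load("pics/wrist0.npy")
c=env.calibration("wrist")
for u,v,z in [(198,217,74),(172,220,85),(65,160,30),(150,115,42)]:
    print(u,v,d[v,u],onz(c,u,v,z))
cv2.imwrite("pics/w0c.png",cv2.resize(p[110:290,90:310],None,fx=3.5,fy=3.2,interpolation=cv2.INTER_CUBIC))
```

```text
198 217 326.60223 [560.92272339 -36.24245825  74.        ]
172 220 172.0787 [535.17977961 -35.85426945  85.        ]
65 160 348.29538 [395.16566079  21.12083673  30.        ]
150 115 365.98523 [506.37122588  73.34136891  42.        ]
```

View pics/w0c.png

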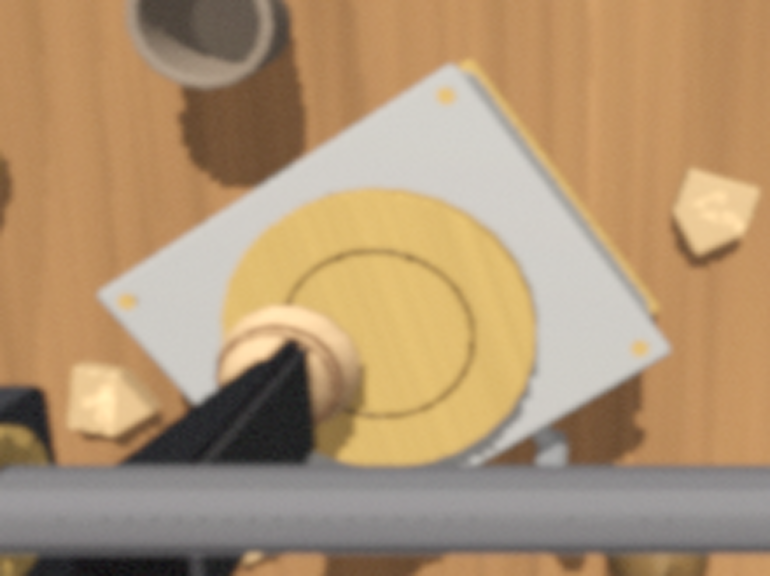

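Call:
move_arm(
  rows=[
    {"tz":-3,"tx":-1,"grip":0},
    {"tz":-3,"tx":-1,"grip":0},
    {"grip":0},
    {"grip":0},
    {"grip":0},
    {"grip":0},
    {"grip":0},
    {"grip":0},
  ],
)

```text
validation failed for argument at $.ro...
```

Run:
```python
from h import *
print(env.state()['eef_pos'],env.state()['opening'])
import pickle
c=env.calibration("wrist"); p,d=env.read_camera("wrist"); cv2.imwrite("pics/w1.png",p); np.save("pics/w1.npy",d); pickle.dump(c,open("pics/w1.pkl","wb"))
print(c,env.state()['t'])
```

```text
[6.24837185e+02 8.59443504e-03 2.33189182e+02] 1.0039312022021702
{'vertical_fov': 66.10948714552875, 'cx': 256.1202228605504, 'cy': 193.3154443946214, 'eye': array([625.27231094,  69.83516616, 384.33007746]), 'rotation': array([-0.24936214, -0.00029497, -0.00041806])} 0.2
```

View pics/w1.png

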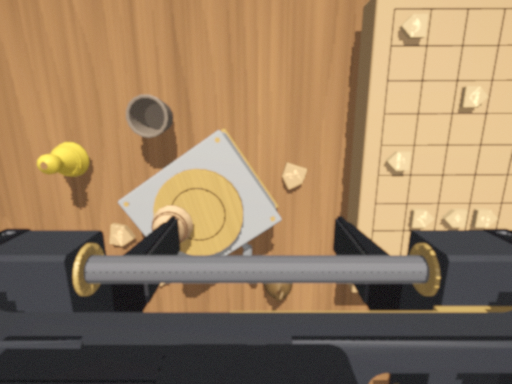

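All fields are perhaps required.

Call:
move_arm(
  rows=[
    {"tx":-1,"ty":0,"tz":-3,"rx":0,"ry":0,"rz":0,"grip":0},
    {"tx":-1,"ty":0,"tz":-3,"rx":0,"ry":0,"rz":0,"grip":0},
    {"tx":0,"ty":0,"tz":0,"rx":0,"ry":0,"rz":0,"grip":0},
    {"tx":0,"ty":0,"tz":0,"rx":0,"ry":0,"rz":0,"grip":0},
    {"tx":0,"ty":0,"tz":0,"rx":0,"ry":0,"rz":0,"grip":0},
    {"tx":0,"ty":0,"tz":0,"rx":0,"ry":0,"rz":0,"grip":0},
    {"tx":0,"ty":0,"tz":0,"rx":0,"ry":0,"rz":0,"grip":0},
  ],
)

```text
t: 0.78
eef_pos: [605.2, -59.2, 233.6]
tcp_rot: [-1.571, -0.0, 0.001]
ft_force: [-0.1, 0.2, 0.3]
opening: 0.566
```

```bash
cat >> h.py <<'E'
import pickle
def shot(name):
    s=env.state(); c=env.calibration("wrist"); p,d=env.read_camera("wrist")
    cv2.imwrite(f"pics/{name}.png",p); np.save(f"pics/{name}.npy",d); pickle.dump(c,open(f"pics/{name}.pkl","wb"))
    print("t",s['t'],"tcp",s['eef_pos'].round(2),s['tcp_rot'].round(4),"F",s['ft_force'].round(2),"op",round(s['opening'],3))
    return p,d,c
E
python3 - <<'E'
from h import *
p,d,c=shot("w2"); print(c)
E
```

```text
t 0.7833 tcp [605.21 -59.15 233.59] [-1.5707e+00 -0.0000e+00  1.0000e-03] F [-0.14  0.19  0.26] op 0.566
{'vertical_fov': 66.10948714552875, 'cx': 256.1202228605504, 'cy': 193.3154443946214, 'eye': array([605.45127413,  10.65235418, 384.71038187]), 'rotation': array([-0.24935093, -0.00115626,  0.00058631])}
```

View pics/w2.png

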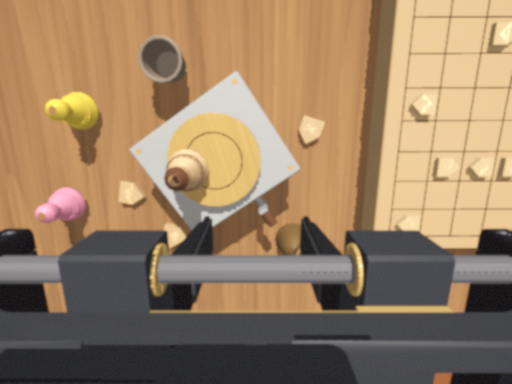

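```bash
cat >> h.py <<'E'
from scipy.optimize import least_squares
def cloud(d,c):
    v,u=np.mgrid[0:384,0:512]; f=192/np.tan(np.radians(c["vertical_fov"])/2)
    D=np.stack([(u-c["cx"])/f,-(v-c["cy"])/f,-np.ones_like(u,float)],-1)
    return np.array(c["eye"])+(D*d[...,None])@Rm(c).T
def circ(P,r=None):
    if r: g=lambda q:np.hypot(P[:,0]-q[0],P[:,1]-q[1])-r
    else: g=lambda q:np.hypot(P[:,0]-q[0],P[:,1]-q[1])-q[2]
    x0=[*P.mean(0)[:2]]+([] if r else [30])
    s=least_squares(g,x0,loss="soft_l1",f_scale=0.7); return s.x, np.median(abs(s.fun))
def contour_pts(m,c,z):
    k=max(cv2.findContours(m,cv2.RETR_EXTERNAL,cv2.CHAIN_APPROX_NONE)[0],key=cv2.contourArea)[:,0,:]
    return k,np.array([onz(c,u,v,z) for u,v in k])
def measure(p,d,c,guess=(561,-36)):
    hsv=cv2.cvtColor(p,cv2.COLOR_BGR2HSV); W=cloud(d,c)
    near=np.hypot(W[...,0]-guess[0],W[...,1]-guess[1])
    st=(near<60)&(abs(W[...,2]-74)<5); print("stage z med",np.median(W[st&(near<25)][:,2]), "box z",np.median(W[(near>55)&(near<60)][:,2]))
    # dancer
    dm=(W[...,2]>80)&(near<70)&(W[...,2]<140)
    return hsv,W,dm
E
python3 - <<'E'
from h import *
p=cv2.imread("pics/w2.png");d=np.load("pics/w2.npy");c=pickle.load(open("pics/w2.pkl","rb"))
hsv,W,dm=measure(p,d,c)
for u,v in [(240,150),(215,170),(195,160),(178,178),(200,175),(150,155),(270,165)]:
    print(u,v,hsv[v,u],W[v,u].round(1))
for a,b in [(79,82),(82,86),(86,92),(120,140)]:
    m=(W[...,2]>a)&(W[...,2]<b)&dm; P=W[m]; print(a,b,len(P),P.min(0).round(1),P.max(0).round(1))
E
```

```text
stage z med 74.04471333183449 box z 310.24442379467024
240 150 [ 20 130 198] [588.9 -21.8  72.6]
215 170 [ 21 123 230] [562.  -42.9  73.9]
195 160 [ 16  98 215] [545.8 -29.1  96. ]
178 178 [ 13 123 131] [528.7 -46.6  98.8]
200 175 [ 15 104 166] [550.6 -43.5  99. ]
150 155 [ 21   8 211] [490.6 -28.2  63.8]
270 165 [ 21   8 212] [621.1 -39.1  63.4]
79 82 1 [553.2 -30.1  81.8] [553.2 -30.1  81.8]
82 86 58 [513.7 -63.   82.1] [556.5 -20.5  86. ]
86 92 225 [513.9 -62.9  86.1] [556.7 -20.2  92. ]
120 140 450 [524.1 -52.6 120.1] [546.3 -30.7 135.6]
```

```bash
cat >> h.py <<'E'
def dancer(p,d,c,guess):
    W=cloud(d,c); near=np.hypot(W[...,0]-guess[0],W[...,1]-guess[1])
    base=(near<70)
    out=[]
    for a,b in [(82,92),(120,136)]:
        P=W[base&(W[...,2]>a)&(W[...,2]<b)]
        if len(P)<10: out.append(None); continue
        h=cv2.minEnclosingCircle(P[:,:2].astype(np.float32)); out.append((np.round(h[0],1),round(h[1],1),len(P)))
    return out
def stage(p,d,c,guess=(561,-36)):
    hsv=cv2.cvtColor(p,cv2.COLOR_BGR2HSV); W=cloud(d,c)
    near=np.hypot(W[...,0]-guess[0],W[...,1]-guess[1])
    m=((hsv[...,1]>70)&(near<62)&(W[...,2]>66)&(W[...,2]<80)).astype(np.uint8)
    m=cv2.morphologyEx(m,cv2.MORPH_OPEN,np.ones((3,3)))
    k,P=contour_pts(m,c,74)
    for i in range(4):
        q,e=circ(P,50); r=np.hypot(P[:,0]-q[0],P[:,1]-q[1]); P=P[abs(r-50)<max(2.5,12-4*i)]
    return q,e,len(P),circ(P)[0]
E
python3 - <<'E'
from h import *
for n in ["w1","w2"]:
    p=cv2.imread(f"pics/{n}.png");d=np.load(f"pics/{n}.npy");c=pickle.load(open(f"pics/{n}.pkl","rb"))
    q=stage(p,d,c); print(n,q)
    print(dancer(p,d,c,q[0]))
    W=cloud(d,c)
    # ring: dark thin pixels
    g=cv2.cvtColor(p,cv2.COLOR_BGR2GRAY); bh=cv2.morphologyEx(g,cv2.MORPH_BLACKHAT,np.ones((5,5)))
    r=np.hypot(W[...,0]-q[0][0],W[...,1]-q[0][1]); m=(r>24)&(r<36)&(abs(W[...,2]-74)<3)&(bh>25)
    vs,us=np.nonzero(m); P=np.array([onz(c,u,v,74) for u,v in zip(us,vs)]); print("ring",len(P),circ(P,30),circ(P))
    for h in ([q[0][0],q[0][1],74],):
        u,v=proj(c,h); print(u,v)
    cv2.imwrite(f"pics/{n}m.png",(m*255).astype(np.uint8))
E
```

```text
w1 (array([561.19903969, -32.39934299]), np.float64(0.8078684007826951), 211, array([561.55222644, -32.22800115,  49.20752324]))
[(array([535. , -41.3]), 21.9, 300), None]
ring 172 (array([560.57513649, -33.19549843]), np.float64(0.4484907603583075)) (array([560.60760818, -33.17574136,  29.95889482]), np.float64(0.44398490405429136))
198.07955064890564 213.697755821492
w2 (array([560.42894473, -33.46321477]), np.float64(0.9845773685719266), 231, array([560.91746229, -33.1727604 ,  48.98612559]))
[(array([535.2, -41.6]), 21.8, 283), (array([535.2, -41.3]), 11.2, 450)]
ring 192 (array([560.59055107, -33.1657059 ]), np.float64(0.45732663228941206)) (array([560.5987935 , -33.16074545,  29.9899326 ]), np.float64(0.45607473808097865))
213.172027246215 161.21639818436438
```

Call:
move_arm(
  rows=[
    {"tx":-3,"ty":0,"tz":0,"rx":0,"ry":0,"rz":0,"grip":0},
    {"tx":-3,"ty":0,"tz":0.2,"rx":0,"ry":0,"rz":0,"grip":0},
    {"tx":-3,"ty":0,"tz":0,"rx":0,"ry":0,"rz":0,"grip":0},
    {"tx":-2.7,"ty":0,"tz":0,"rx":0,"ry":0,"rz":0,"grip":0},
    {"tx":0,"ty":0,"tz":0,"rx":0,"ry":-0.105,"rz":0,"grip":0},
    {"tx":0,"ty":0,"tz":0,"rx":0,"ry":-0.105,"rz":0,"grip":0},
    {"tx":0,"ty":0,"tz":0,"rx":0,"ry":-0.105,"rz":0,"grip":0},
    {"tx":0,"ty":0,"tz":0,"rx":0,"ry":0,"rz":0,"grip":0},
    {"tx":0,"ty":0,"tz":0,"rx":0,"ry":0,"rz":0,"grip":0},
  ],
)

```text
t: 1.58
eef_pos: [488.2, -57.6, 233.7]
tcp_rot: [-1.571, -0.0, 0.312]
ft_force: [0.6, 0.6, -0.3]
opening: 0.001
```

Run:
```python
from h import *
p,d,c=shot("w3")
```

```text
t 1.5833 tcp [488.16 -57.64 233.71] [-1.5709e+00 -3.0000e-04  3.1240e-01] F [ 0.6   0.62 -0.32] op 0.001
```

View pics/w3.png

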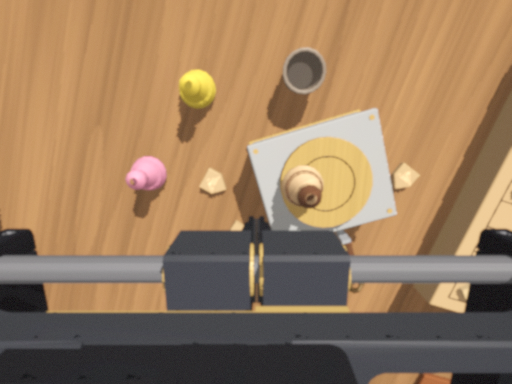

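Call:
move_arm(
  rows=[
    {"tx":0,"ty":3,"tz":0.1,"rx":0,"ry":0,"rz":0,"grip":0},
    {"tx":0,"ty":3,"tz":0,"rx":0,"ry":0,"rz":0,"grip":0},
    {"tx":0,"ty":3,"tz":0,"rx":0,"ry":0,"rz":0,"grip":0},
    {"tx":0,"ty":2.5,"tz":0,"rx":0,"ry":0,"rz":0,"grip":0},
    {"tx":0,"ty":2.1,"tz":0,"rx":0,"ry":0,"rz":0,"grip":0},
    {"tx":0,"ty":0,"tz":0,"rx":0,"ry":0,"rz":0,"grip":0},
    {"tx":0,"ty":0,"tz":0,"rx":0,"ry":0,"rz":0,"grip":0},
  ],
)

```text
t: 2.22
eef_pos: [487.6, -56.9, 97.3]
tcp_rot: [-1.57, 0.002, 0.313]
ft_force: [-0.4, 0.2, 0.9]
opening: -0.0
```

Run:
```python
from h import *
p,d,c=shot("w4")
print(dancer(p,d,c,(560.6,-33.2)))
s,_=env.read_camera("side"); cv2.imwrite("pics/s4.png",cv2.resize(s[140:250,200:340],None,fx=5,fy=5,interpolation=cv2.INTER_CUBIC))
```

```text
t 2.2167 tcp [487.59 -56.87  97.27] [-1.5697  0.0017  0.3133] F [-0.43  0.19  0.92] op -0.0
[(array([521.5, -36.2]), 30.8, 679), (array([533.9, -41.1]), 11.1, 480)]
```

View pics/w4.png

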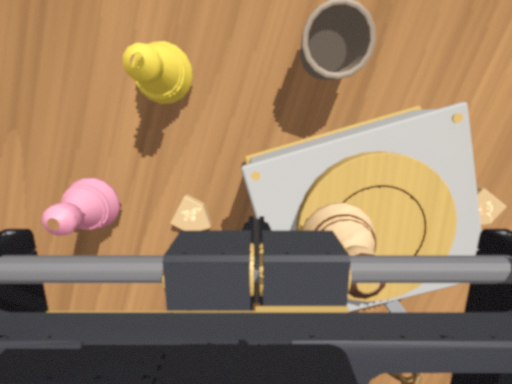

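View pics/s4.png

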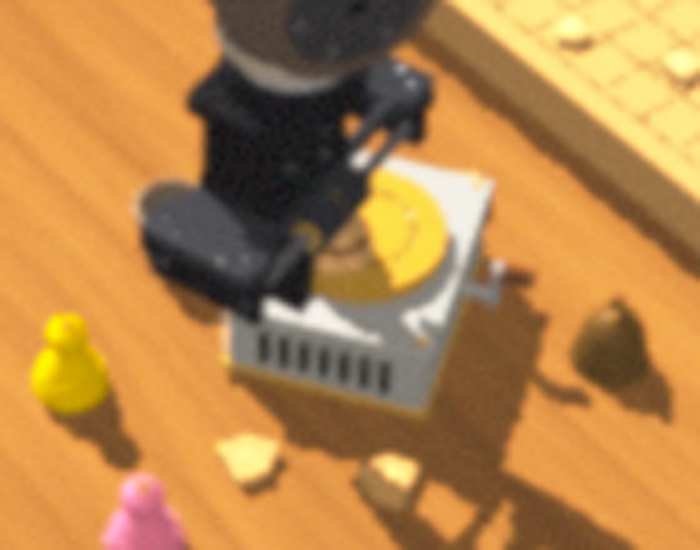

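Run:
```python
from h import *
d=np.load("pics/w4.npy");c=pickle.load(open("pics/w4.pkl","rb"))
W=cloud(d,c)
R=Ro.from_euler("xyz",[-1.5697,.0017,.3133]).as_matrix()
L=(W-np.array([487.59,-56.87,97.27]))@R  # tool coords
for u,v in [(200,245),(320,240),(345,240),(320,290),(258,225),(250,225),(265,240),(246,228),(270,225)]:
    print(u,v,W[v,u].round(1),L[v,u].round(1))
m=(abs(L[...,0])<60)&(L[...,1]>-58)&(L[...,1]<25)&(abs(L[...,2])<20)
P=L[m]
for a in range(-60,25,8):
    q=P[(P[:,1]>=a)&(P[:,1]<a+8)]
    if len(q): print(a,len(q),q.min(0).round(1),q.max(0).round(1))
```

```text
200 245 [462.5 -27.7 172.7] [-15.  -75.3  35.6]
320 240 [494.8 -17.2 169.2] [ 19.  -72.   35.6]
345 240 [528.4 -33.8 108.5] [ 45.9 -11.3   9.4]
320 290 [495.8 -26.3 180.7] [ 17.1 -83.4  26.6]
258 225 [485.8 -45.9  90.9] [ 1.7  6.4 11. ]
250 225 [481.2 -46.1  94.3] [-2.8  3.  12.2]
265 240 [479.7 -22.  169.6] [  3.1 -72.3  35.7]
246 228 [479.2 -46.7  99. ] [-4.8 -1.8 12.3]
270 225 [497.  -53.6  61.9] [10.  35.4  0.2]
-60 13 [ -1.  -53.6  -1.4] [  2.4 -52.2   4. ]
-52 12 [ -1.  -51.9  -0.1] [  2.5 -50.8   3.8]
-44 176 [ -0.8 -37.6  -9.5] [ 55.  -36.    0.6]
-36 320 [ -0.8 -36.  -10.2] [ 59.1 -28.1  11.6]
-28 209 [ -0.4 -27.9   8.4] [ 56.4 -20.   12.4]
-20 216 [ -1.5 -20.    5. ] [ 58.6 -12.   12.9]
-12 536 [ -1.5 -12.    4.1] [59.9 -4.  16. ]
-4 672 [-7.  -4.   9.9] [59.7  4.  18.9]
4 573 [-6.2  4.   6.4] [60. 12. 20.]
12 138 [-3.6 12.   5.5] [59.8 19.3 19.9]
20 374 [27.  21.4  1.5] [60. 25. 20.]
```

Call:
move_arm(
  rows=[
    {"tx":0.6,"ty":0,"tz":0,"rx":0,"ry":0,"rz":0,"grip":0},
    {"tx":0.5,"ty":0,"tz":0,"rx":0,"ry":0,"rz":0,"grip":0},
    {"tx":0.3,"ty":0,"tz":0,"rx":0,"ry":0,"rz":0,"grip":0},
    {"tx":0.15,"ty":0,"tz":0,"rx":0,"ry":0,"rz":0,"grip":0},
    {"tx":0.15,"ty":0,"tz":0,"rx":0,"ry":0,"rz":0,"grip":0},
    {"tx":0.15,"ty":0,"tz":0,"rx":0,"ry":0,"rz":0,"grip":0},
    {"tx":0.15,"ty":0,"tz":0,"rx":0,"ry":0,"rz":0,"grip":0},
    {"tx":0.15,"ty":0,"tz":0,"rx":0,"ry":0,"rz":0,"grip":0},
    {"tx":0.15,"ty":0,"tz":0,"rx":0,"ry":0,"rz":0,"grip":0},
    {"tx":0.15,"ty":0,"tz":0,"rx":0,"ry":0,"rz":0,"grip":0},
  ],
)

```text
t: 3.15
eef_pos: [511.0, -49.4, 97.6]
tcp_rot: [-1.571, 0.0, 0.315]
ft_force: [-0.9, 0.1, -0.6]
opening: 0.0
```

```bash
cat >> h.py <<'E'
def near(name,yaw=.313):
    p,d,c=shot(name); W=cloud(d,c); s=env.state()
    R=Ro.from_euler("xyz",s['tcp_rot']).as_matrix(); L=(W-s['eef_pos'])@R
    for a,b in [(82,92),(120,136)]:
        m=(W[...,2]>a)&(W[...,2]<b)&(np.hypot(W[...,0]-560.6,W[...,1]+33.2)<70)&(L[...,0]>9)
        P=W[m][:,:2]; 
        if len(P)<20: print(len(P)); continue
        hull=cv2.convexHull(P.astype(np.float32))[:,0]
        print(a,cv2.minEnclosingCircle(P.astype(np.float32)),len(P), "fit",circ(hull,22 if a<100 else 11.5))
    return p,d,c
E
python3 - <<'E'
from h import *
p,d,c=near("w5"); cv2.imwrite("pics/w5c.png",cv2.resize(p[90:320,210:470],None,fx=2.5,fy=2.5))
E
```

```text
t 3.15 tcp [511.03 -49.37  97.61] [-1.5707e+00  2.0000e-04  3.1500e-01] F [-0.94  0.1  -0.62] op 0.0
82 ((536.3482666015625, -32.891334533691406), 20.068683624267578) 673 fit (array([537.85694027, -40.97714444]), np.float64(0.19427051328921507))
0
```

View pics/w5c.png

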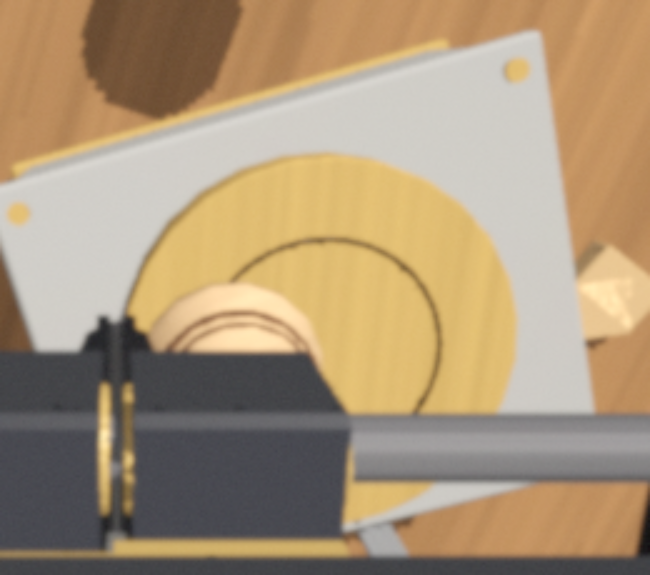

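Call:
move_arm(
  rows=[
    {"tx":0.15,"ty":0,"tz":0,"rx":0,"ry":0,"rz":0,"grip":0},
    {"tx":0.15,"ty":0,"tz":0,"rx":0,"ry":0,"rz":0,"grip":0},
    {"tx":0.15,"ty":0,"tz":0,"rx":0,"ry":0,"rz":0,"grip":0},
    {"tx":0.15,"ty":0,"tz":0,"rx":0,"ry":0,"rz":0,"grip":0},
    {"tx":0.15,"ty":0,"tz":0,"rx":0,"ry":0,"rz":0,"grip":0},
    {"tx":0.15,"ty":0,"tz":0,"rx":0,"ry":0,"rz":0,"grip":0},
  ],
)

```text
t: 3.7
eef_pos: [519.7, -46.6, 97.6]
tcp_rot: [-1.571, -0.0, 0.315]
ft_force: [0.3, -0.4, 0.1]
opening: 0.004
```

Run:
```python
from h import *
p,d,c=near("w6"); cv2.imwrite("pics/w6c.png",cv2.resize(p[90:320,210:470],None,fx=2.5,fy=2.5))
```

```text
t 3.7 tcp [519.73 -46.61  97.63] [-1.5708e+00 -1.0000e-04  3.1500e-01] F [ 0.28 -0.36  0.09] op 0.004
82 ((545.135986328125, -30.66645622253418), 20.002586364746094) 676 fit (array([546.68262752, -38.74651976]), np.float64(0.17284126320272009))
0
```

View pics/w6c.png

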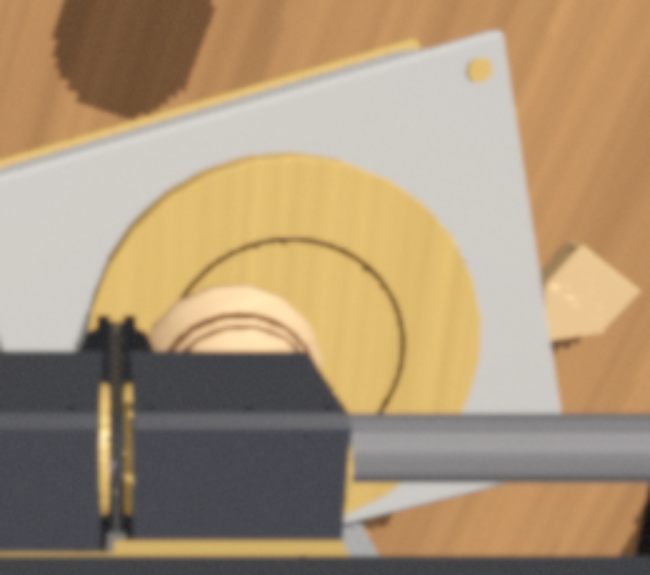

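Call:
move_arm(
  rows=[
    {"tx":0.15,"ty":0,"tz":0,"rx":0,"ry":0,"rz":0,"grip":0},
    {"tx":0.15,"ty":0,"tz":0,"rx":0,"ry":0,"rz":0,"grip":0},
    {"tx":0.15,"ty":0,"tz":0,"rx":0,"ry":0,"rz":0,"grip":0},
    {"tx":0.15,"ty":0,"tz":0,"rx":0,"ry":0,"rz":0,"grip":0},
    {"tx":0.15,"ty":0,"tz":0,"rx":0,"ry":0,"rz":0,"grip":0},
    {"tx":0.15,"ty":0,"tz":0,"rx":0,"ry":0,"rz":0,"grip":0},
    {"tx":0.15,"ty":0,"tz":0,"rx":0,"ry":0,"rz":0,"grip":0},
    {"tx":0.15,"ty":0,"tz":0,"rx":0,"ry":0,"rz":0,"grip":0},
    {"tx":0.1,"ty":0,"tz":0,"rx":0,"ry":0,"rz":0,"grip":0},
  ],
)

```text
t: 4.5
eef_pos: [532.1, -42.6, 97.6]
tcp_rot: [-1.571, -0.0, 0.315]
ft_force: [-0.4, -0.7, -0.4]
opening: 0.001
```

Run:
```python
from h import *
p,d,c=near("w7"); cv2.imwrite("pics/w7c.png",cv2.resize(p[90:320,210:470],None,fx=2.5,fy=2.5))
```

```text
t 4.5 tcp [532.13 -42.58  97.65] [-1.5709e+00 -1.0000e-04  3.1500e-01] F [-0.37 -0.71 -0.43] op 0.001
82 ((557.7874145507812, -26.760257720947266), 20.114503860473633) 663 fit (array([559.23415953, -34.94482224]), np.float64(0.19619374766260655))
0
```

View pics/w7c.png

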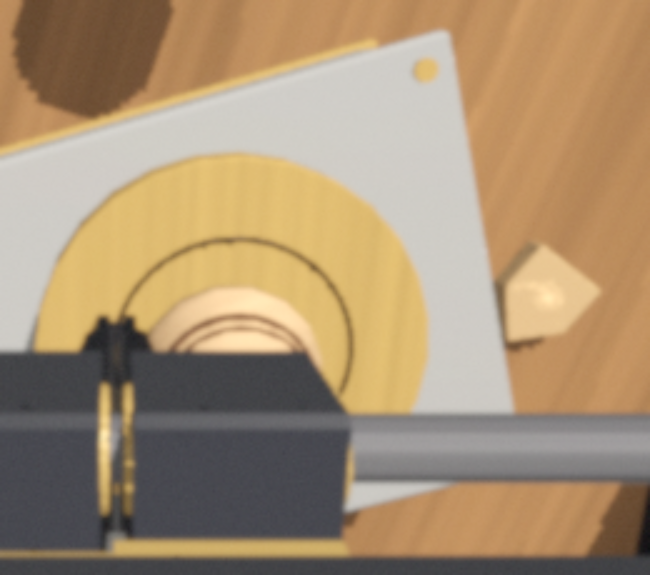

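Dancer is about 2 mm off the middle (skirt top around (235,290), ring top at (235,240) in the crop). Back off along -x, rise and look.

Call:
move_arm(
  rows=[
    {"tx":-0.3,"ty":0,"tz":0,"rx":0,"ry":0,"rz":0,"grip":0},
    {"tx":-1.5,"ty":0,"tz":0,"rx":0,"ry":0,"rz":0,"grip":0},
    {"tx":-2.5,"ty":0,"tz":0,"rx":0,"ry":0,"rz":0,"grip":0},
    {"tx":0,"ty":-3,"tz":0,"rx":0,"ry":0,"rz":0,"grip":0},
    {"tx":0,"ty":-4,"tz":0,"rx":0,"ry":0,"rz":0,"grip":0},
    {"tx":0,"ty":-4,"tz":-1,"rx":0,"ry":0,"rz":0,"grip":0},
    {"tx":0,"ty":-3,"tz":-2,"rx":0,"ry":0,"rz":0,"grip":0},
    {"tx":0,"ty":0,"tz":0,"rx":0,"ry":0,"rz":0,"grip":0},
    {"tx":0,"ty":0,"tz":0,"rx":0,"ry":0,"rz":0,"grip":0},
  ],
)

```text
t: 5.3
eef_pos: [500.6, -85.2, 238.9]
tcp_rot: [-1.573, -0.003, 0.314]
ft_force: [-0.3, 0.4, -0.4]
opening: 0.004
```

Run:
```python
from h import *
for n in ["w8","w9"]:
    p,d,c=shot(n); print(dancer(p,d,c,(560.6,-33.2)),stage(p,d,c))
cv2.imwrite("pics/w8c.png",cv2.resize(p[90:320,210:470],None,fx=2.5,fy=2.5))
```

```text
t 5.3 tcp [500.62 -85.21 238.92] [-1.5728 -0.0029  0.3138] F [-0.3   0.39 -0.41] op 0.004
[(array([559.6, -34.7]), 22.0, 271), (array([559.5, -34.9]), 11.4, 442)] (array([560.2879483 , -33.40202321]), np.float64(0.9769304808873507), 262, array([560.25240203, -33.24313887,  49.03431201]))
t 5.35 tcp [499.87 -84.54 237.48] [-1.571e+00 -4.000e-04  3.143e-01] F [-0.79  0.02  0.38] op 0.004
[(array([559.5, -34.7]), 21.9, 276), (array([559.2, -34.8]), 11.2, 444)] (array([560.18423239, -33.39572648]), np.float64(0.9446916430934422), 263, array([560.20427863, -33.22562376,  49.04164727]))
```

View pics/w9.png

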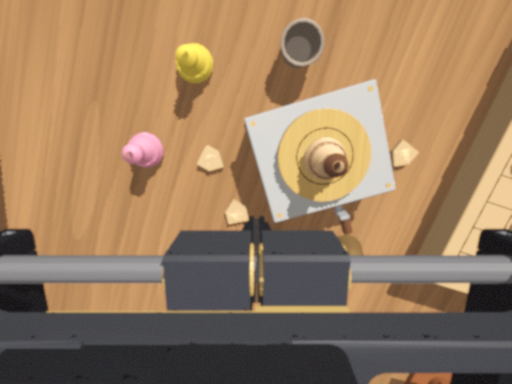

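```bash
python3 -c "
from h import *
print(env.job_done())"
```

```text
the job is handed in; nothing more can be done
None
```

The dancer now stands in the middle of the stage, and I handed the job in at about 5.4 s. I pushed her there with the shut fingertips, at about 18 mm/s and at skirt height, in one straight line of about 25 mm. Then I backed the arm off and raised it clear.

- **Position:** in the last wrist pictures her axis is at (559.5, -34.7) and the ring centre is at (560.6, -33.2). That is about 2 mm off, against the 8 mm allowed.
- **Upright and still:** her head and skirt centres agree to within 0.4 mm, and she did not move between the last two pictures.
- **Everything else:** nothing else looked moved in the wrist picture. I judged this by eye, did not measure it, and the case, bottle and tray were out of that view. The wrist force readings stayed around 1 N or less whenever I read them.
- **Disagreement:** the stage-edge fit and the ring fit for the middle differed by about 0.5 mm. The edge fit gave a radius of about 49 mm, not 50, so I relied on the ring. No check failed.

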